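# Flip open the tea caddy

### The job

Open the small wooden tea caddy so that its lid stays open by itself: first push the spice jar that stands close behind it, at its hinge side  sideways along the worktop until no part of it is behind the caddy, then flip the lid up and over past upright, so that it rests fully open against its stop. Use only gentle fingertip pushes: do not pinch, lift or knock over the jar, do not pinch the lid, and leave the other things where they stand.

Things in the scene. Friction and masses are not known exactly. Their poses are not given: they have to be found in the camera images.
- caddy: Tea caddy: fixed light wooden box, 110 x 110 x 62 mm high, with a flat hinged lid of the same area, 9 mm thick (top at 71 mm). Origin: centre of the underside. It stands sideways: its front (with the lip) faces the robot's right, its hinged back the left, turned by varying angles. x axis from front to back, y roughly towards the robot, z up. 'Behind' it means beyond its hinged back.
- lip_edge (a point): Middle of the lower front edge of the lip on the lid. The lip is a flat wooden tongue, 44 mm wide, 6 mm thick, jutting 26 mm from the middle of the lid's front edge, undersides level; when shut, this point is 81 mm before the caddy's centre and 62 mm above the worktop, with free space under it. Moves with the lid.
- hinge_mid (a point): Middle of the hinge axis: along the caddy's top back edge, parallel to its y axis, 55 mm behind its centre and 62 mm above the worktop. The lip's edge is 136 mm from it.
- caddy_lid (a joint): Angle of the lid in rad: 0 shut (the start), pi/2 upright, 2.36 fully open, leaning back against its stop. The lid weighs about 0.16 kg and turns freely with light damping: let go below about 1.5 it falls shut, beyond it falls open. With the jar behind the caddy the lid would strike the jar before it is fully open.
- jar: Round glass spice jar with a black cap, 41 mm in diameter (cap 44 mm), 91 mm high, about 90 g, standing loose and upright on the worktop behind the caddy, with 10 to 23 mm between its glass and the caddy's back. Origin: centre of the underside.
- mug: White mug with dots, 92 mm wide, 127 mm with its handle, 93 mm high; stands beyond the jar or on the caddy's side far from the robot; leave alone. Origin: under the middle of its whole extent, 18 mm from the cup axis towards the handle; the handle points along its -y.
- salt_shaker: Salt shaker, 44 mm in diameter, 90 mm high; stands in the other of those two places; leave alone. Origin: centre of the underside.
- teaspoon: Teaspoon, 130 x 27 x 11 mm, lying in front of the caddy to one side; leave alone. Origin: centre of the underside.
Things that resemble listed ones, but are neither listed nor needed, are in the scene too. Several things look just like the caddy: the one meant starts farthest from the robot's base.

How it is judged:
On the way, in this order (a step that is already met when the one before it is completed fails the run):
1. the jar stands upright, no longer behind the caddy, while the lid is still shut ((y of jar in the frame of caddy above 0.074 m or y of jar in the frame of caddy below -0.074 m) and angle between jar's own z axis and vertical below 0.15 rad and linear speed of jar below 0.02 m/s and value of joint caddy_lid below 0.15 rad), for 0.2 s.
2. the lid has been tipped over and leans fully open (value of joint caddy_lid above 2.2 rad), for 0.2 s.
At the end, for the whole second after the job is handed in: The lid rests by itself fully open (joint above 2.2 of 2.36 rad); the jar stands still and upright on the worktop (within 0.15 rad), out from behind the caddy: its centre more than 74 mm to either side of the caddy's middle line (value of joint caddy_lid above 2.2 rad and velocity of joint caddy_lid between -0.1 and 0.1 rad/s and (y of jar in the frame of caddy above 0.074 m or y of jar in the frame of caddy below -0.074 m) and angle between jar's own z axis and vertical below 0.15 rad and linear speed of jar below 0.02 m/s and height (world z) of jar below 0.01 m); the robot touches nothing.
It fails at once if the jar is lifted off the worktop (over 12 mm) (height (world z) of jar above 0.012 m).
It fails at once if the jar is tipped over (more than 0.5 rad) (angle between jar's own z axis and vertical above 0.5 rad).
It fails at once if the jar is pinched or struck hard (more than 18 N) (contact force between the fingers and jar above 18 N).
It fails at once if the caddy or its lid is pinched or struck hard (more than 22 N) (contact force between the fingers and caddy above 22 N).
It fails at once if another thing is moved by more than 25 mm (distance of any of mug, salt_shaker, teaspoon from where it was at the start of the episode above 0.025 m).
It also fails if it takes over 51 s, if anything falls off the work surface, if the arm or the gripper's body presses on something with over 40 N, if the wrist force passes 120 N, or if a joint passes its speed limit or range.

### The arm

A 7-joint arm with a two-finger parallel gripper is mounted at the origin on the work surface; the furniture and walls round the work are solid. World frame = base frame: x ahead of the robot, y to its left, z up, the work surface at z = 0. Lengths are in m, angles in rad, forces in N, time in s.
With the tool pointing down it reaches from about 0.4 to 0.875 m from the base axis. Payload 4.4 kg.
Tool frame: the origin (TCP) lies at the centre of the arm's flange, where the gripper is bolted on; the fingertips stand 173 mm ahead of it and the grasp point (between the pads) lies 155 mm ahead of it (robot.tips_ahead is the z of the fingertips in the tool frame, in m); z points along the fingers, y is the line along which they close (so a half turn about z gives the same grasp; the last joint's range is limited). The gripper opens to 85 mm and grips with 20 to 120 N. Pads are 22 mm wide; open, the fingers measure 114 mm over their backs; the gripper's body (76 mm by 85 mm) begins 54 mm behind the grasp point. The pads swing forward as they close: fully open they stand 13 mm farther back than shut.
Start: joints at [-1.304, 0.628, 0.038, 1.517, -0.027, 0.996, -0.02], TCP at [0.212, 0.614, 0.405] pointing down, gripper open.
Joint ranges: [-3.06, 3.06], [-0.37, 2.12], [-1.25, 1.32], [0.18, 2.47], [-1.1, 4.24], [0.23, 1.98], [-2.94, 2.94]. Speed limits (rad/s): [2.57, 2.57, 3.14, 3.14, 3.14, 3.14, 3.14].

### API

Orientations are given as a unit quaternion [w, x, y, z].
In Python, from rig import sense, optics, robot, models gives the robot as it stands.
- The arm moves only by the shell command python3 -m handwheel 'ROWS' [OPENING]. ROWS is JSON, a list of rows, each a list of 2 entries, a list of its own where there are three numbers: the shift along the tool's x, y, z in m, then the turn about the tool's z in rad. In form: [[[tx, ty, tz], turn], ...]. A call has 1 to 5 rows; each row is the pose to reach, as a shift and turn from the pose commanded when the call began, along the tool's axes at that moment; what a row does not reach only later rows make up. A row lasts 1/10 s, in which the tool goes at most 50 mm and 8.59 degrees, less where a joint would pass 70% of its speed; a pose out of reach is approached as far as the arm can. A call with a gripper value outside its range is refused whole. OPENING is the closure, from -1 (fully open) to 1 (shut), set as the call begins (- or left out, the last holds). The fingers move at their own pace and stop on an object; the grip force is fixed at half the most. Time passes only in rows, so rows that repeat a pose let the fingers close. It gives the time, the measured TCP pose, the force, the opening and the grip force at its end, in the units of the state.
- sense(): the state, without advancing time (a new reading comes with each control period).
- optics.grab_frame(name): name is "scene" or "top" or "wrist"; returns the picture (400x640x3 uint8, blue, green, red); there is no depth.
- optics.camera_model(name): a dict with "camera_matrix" (3x3 intrinsics, pixels), "cam_to_world" (4x4, takes a point from camera to world coordinates). Camera axes: x right, y up, looking along -z (the intrinsics and any distortion apply to the point x, -y, -z); pixel columns grow to the right and rows downward; lengths in m; the calibration is good to about 2 mm. A picture is of the moment at which its call begins: read the wrist's pose just before it. camera_model takes no time and is no camera call; for the wrist camera it gives the pose at the moment of the call.
- robot.sign_off(): hands the job in; it is judged then, once.
Trained networks look in the newest picture that a camera, given by its name, has taken for a name from the list of things; names that differ only in an ending like _2 or _b are one class to them, and where a whole thing is asked for, a point or a joint stands for the part that bears it (a point fixed in the world has none). Each returns a list of dicts, best first, with "score" (0 to 1); they miss things now and then, are a little off and sometimes report something else, mostly with a low value. They report only what shows in the picture. A call takes as long as a camera call. They do not tell look-alikes from the thing itself.
- models.cut_out(camera, query): "region" (400x640 bool, what is visible of it) and "position" ([row, column] in pixels, amid what is visible of it).
- models.mark_of(camera, query): "position" ([row, column] in pixels: a listed point, or the origin of a listed thing).
The state is a dict: "t": time; "qpos": joint angles; "joint_velocities": joint speeds; "effort": joint torques, N m; "tcp_pos": TCP position; "tool_rot": TCP orientation; "wrist_force": force on the tool from outside, world axes, zero at the start; "torque": the same for the moment, N m; "grip_width": finger opening in m; "grip_force": force on a finger pad.
Only numpy, scipy, OpenCV 4.12 (cv2) and the standard library are available. Lean on these libraries where they do the work, as an engineer would, in place of code of your own. Each camera call takes 0.05 s, during which the arm holds its last target. There are 200 camera calls.

## Working session

There is one attempt and no reset: what is moved stays moved. The work goes in short steps, Python scripts to look and compute and a shell command to move; the robot and the scene stay as the last step left them, time stands still between calls to the robot, and variables do not carry over. Pictures are saved under pics/ and viewed, at most 10 in all, crops included, and the job is handed in when it is done.

```bash
mkdir -p pics; ls; cat > h.py <<'E'
import numpy as np,cv2
from rig import sense,optics,robot,models
from scipy.spatial.transform import Rotation as R
def ray(cam,rc):
    m=optics.camera_model(cam);K=np.array(m["camera_matrix"]);T=np.array(m["cam_to_world"])
    d=np.linalg.inv(K)@[rc[1],rc[0],1];d=T[:3,:3]@[d[0],-d[1],-d[2]]
    return T[:3,3],d
def at(cam,rc,z):
    o,d=ray(cam,rc);return (o+d*(z-o[2])/d[2]).round(4)
def px(cam,p):
    m=optics.camera_model(cam);K=np.array(m["camera_matrix"]);T=np.linalg.inv(np.array(m["cam_to_world"]))
    c=T[:3,:3]@np.array(p)+T[:3,3];u=K@[c[0],-c[1],-c[2]];return (u[:2]/u[2])[::-1].round(1)
E
python3 - <<'E'
from h import *
s=sense();print({k:np.round(v,3) for k,v in s.items()}); print(R.from_quat(np.roll(s["tool_rot"],-1)).as_matrix().round(3))
for c in("top","scene"):
    im=optics.grab_frame(c);cv2.imwrite(f"pics/{c}0.png",im)
    m=optics.camera_model(c);print(c,{k:np.round(v,3).tolist() for k,v in m.items()})
    for q,z in(("caddy",0),("lip_edge",.062),("hinge_mid",.062),("jar",0),("mug",0),("salt_shaker",0),("teaspoon",0)):
        for d in models.mark_of(c,q):
            print(c,q,round(d["score"],2),np.round(d["position"]),at(c,d["position"],z))
E
```

```text
pics
{'t': np.float64(0.0), 'qpos': array([-1.304,  0.629,  0.038,  1.518, -0.027,  0.996, -0.02 ]), 'joint_velocities': array([-0.   , -0.001,  0.   , -0.   ,  0.002,  0.001,  0.   ]), 'effort': array([-1.0000e-03, -5.6339e+01,  1.2260e+00, -1.9345e+01,  1.1000e-02,
        1.0000e-02, -0.0000e+00]), 'tcp_pos': array([0.212, 0.614, 0.404]), 'tool_rot': array([-0.   ,  0.166,  0.986, -0.001]), 'wrist_force': array([-0.278,  0.298,  0.04 ]), 'torque': array([-0.078,  0.05 , -0.015]), 'grip_force': np.float64(0.0), 'grip_width': np.float64(0.085)}
[[-0.945  0.327 -0.001]
 [ 0.327  0.945 -0.002]
 [-0.    -0.002 -1.   ]]
top {'camera_matrix': [[474.366, 0.0, 324.765], [0.0, 474.366, 193.966], [0.0, 0.0, 1.0]], 'cam_to_world': [[0.01, 0.995, -0.1, 0.403], [-1.0, 0.01, 0.002, -0.01], [0.003, 0.1, 0.995, 1.133], [0.0, 0.0, 0.0, 1.0]]}
top caddy 0.94 [244. 246.] [0.3955 0.1725 0.    ]
top caddy 0.74 [284. 390.] [ 0.3041 -0.1684  0.    ]
top caddy 0.6 [205. 361.] [ 0.4915 -0.1001  0.    ]
top lip_edge 0.6 [218. 393.] [ 0.458  -0.1682  0.062 ]
top lip_edge 0.55 [264. 271.] [0.3515 0.1057 0.062
[... 693 characters left out ...]
9], [0.0, 0.0, 0.0, 1.0]]}
scene caddy 0.97 [284. 281.] [ 0.3041 -0.1626  0.    ]
scene caddy 0.92 [202. 235.] [0.4025 0.1714 0.    ]
scene caddy 0.56 [234. 332.] [ 0.4945 -0.0992  0.    ]
scene lip_edge 0.83 [194. 222.] [0.3465 0.1282 0.062 ]
scene lip_edge 0.66 [289. 289.] [ 0.266  -0.2399  0.062 ]
scene lip_edge 0.65 [231. 341.] [ 0.4563 -0.1677  0.062 ]
scene hinge_mid 0.8 [202. 325.] [ 0.5082 -0.059   0.062 ]
scene hinge_mid 0.72 [242. 270.] [ 0.3207 -0.1071  0.062 ]
scene hinge_mid 0.58 [172. 235.] [0.4322 0.2117 0.062 ]
scene mug 0.57 [238. 402.] [ 0.6057 -0.2121  0.    ]
scene salt_shaker 0.54 [192. 320.] [0.6004 0.0673 0.    ]
scene teaspoon 0.7 [278. 406.] [ 0.5045 -0.3077  0.    ]
```

```bash
python3 - <<'E'
import cv2
im=cv2.imread("pics/top0.png")[90:330,180:480]; cv2.imwrite("pics/topc.png",cv2.resize(im,(750,600),interpolation=cv2.INTER_CUBIC))
E
```

```text
(no output)
```

View pics/topc.png

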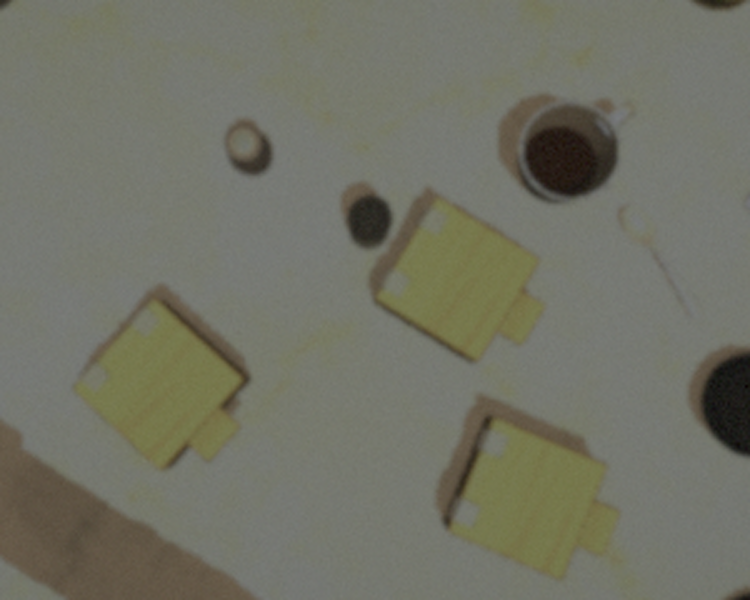

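View pics/scene0.png

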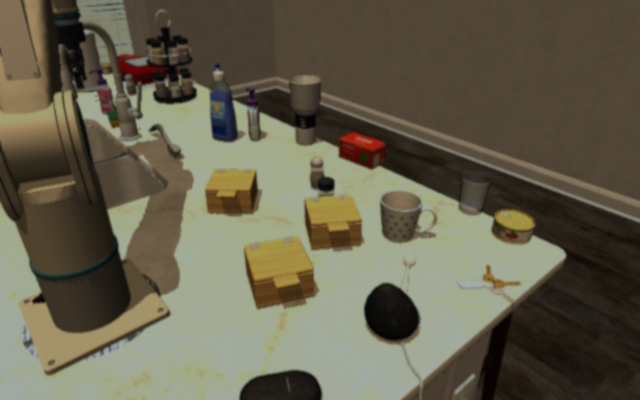

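Three caddies in the top image (row, col): (244,246) left, (284,390) nearest and (205,361). The last is at x≈0.49, y≈-0.10, which is farthest from the base, and it has the jar (178,328) behind its hinges, so it is the one meant. The crop confirms this. Mug is at (150,405), salt shaker at (146,277).

```bash
python3 - <<'E'
from h import *
c=[at("top",rc,.071)[:2] for rc in((167.2,353.2),(194,396),(234,370),(209.2,331.2))]  # backfar, frontfar, frontnear, backnear
c=np.array(c);print(c,np.linalg.norm(np.diff(c[[0,1,2,3,0]],axis=0),axis=1))
C=c.mean(0);v=(c[0]+c[3]-c[1]-c[2]);v/=np.linalg.norm(v);print("C",C,"yaw",np.arctan2(v[1],v[0]))
a=np.arctan2(v[1],v[0]);X=np.array([np.cos(a),np.sin(a)]);Y=np.array([-X[1],X[0]])
optics.grab_frame("top")
def fr(p): d=np.array(p[:2])-C;return np.round([d@X,d@Y],4)
print("Y",Y)
for q,z in(("jar",.091),("salt_shaker",.09),("mug",.093)):
    for d in models.cut_out("top",q)[:2]:
        n=d["region"].sum(); p=at("top",d["position"],z); print(q,d["score"],d["position"],n,p,fr(p))
for n,rc in(("cap",(178,328)),("salt",(146,277)),("mugrim",(150.5,406)),("lip",(216.5,389)),("lip l",(226,386)),("lip r",(211,397))):
    z=dict(cap=.091,salt=.09,mugrim=.093).get(n,.066); p=at("top",rc,z);print(n,p,fr(p))
print("lip_edge",C-.081*X,"hinge",C+.055*X)
optics.grab_frame("scene")
for d in models.cut_out("scene","jar")[:3]: print(d["score"],d["position"],at("scene",d["position"],.08))
for q in((*(C-.081*X),.062),(*(C+.055*X),.062)):print(px("scene",q))
E
```

```text
[[ 0.5713 -0.0764]
 [ 0.5114 -0.173 ]
 [ 0.421  -0.1145]
 [ 0.4756 -0.0274]] [0.11366429 0.10767734 0.10279869 0.10751507]
C [ 0.494825 -0.097825] yaw 1.01342124079909
Y [-0.84864651  0.5289604 ]
jar 0.84 [175.8, 325.6] 310 [ 0.5483 -0.0141  0.091 ] [ 0.0993 -0.0011]
salt_shaker 0.54 [147.9, 281.2] 312 [0.6102 0.0855 0.09  ] [ 0.2166 -0.0009]
mug 0.67 [149.4, 406.9] 1495 [ 0.6091 -0.1944  0.093 ] [-0.0215 -0.1481]
cap [ 0.5434 -0.0195  0.091 ] [0.0922 0.0002]
salt [0.6144 0.095  0.09  ] [0.2269 0.0005]
mugrim [ 0.6066 -0.1924  0.093 ] [-0.0211 -0.1449]
lip [ 0.4608 -0.1577  0.066 ] [-0.0688 -0.0028]
lip l [ 0.4394 -0.1509  0.066 ] [-0.0744  0.019 ]
lip r [ 0.4734 -0.1758  0.066 ] [-0.0775 -0.0231]
lip_edge [ 0.45197921 -0.16656537] hinge [ 0.52391782 -0.05114944]
0.83 [188.7, 326.9] [ 0.5324 -0.0379  0.08  ]
0.21 [266.6, 407.5] [ 0.4516 -0.3465  0.08  ]
[231.3 338.8]
[198.7 327.9]
```

```bash
python3 -m handwheel '[[[-0.029,-0.025,0],0],[[-0.057,-0.05,0],0],[[-0.086,-0.075,0],0],[[-0.115,-0.1,0],0],[[-0.144,-0.126,0],0]]' 0.75
python3 -m handwheel '[[[-0.029,-0.025,0],0],[[-0.057,-0.05,0],0],[[-0.086,-0.075,0],0],[[-0.115,-0.1,0],0],[[-0.144,-0.126,0],0]]'
python3 -m handwheel '[[[-0.029,-0.025,0],0],[[-0.057,-0.05,0],0],[[-0.086,-0.075,0],0],[[-0.115,-0.1,0],0],[[-0.144,-0.126,0],0]]'
python3 -m handwheel '[[[-0.029,-0.025,0],0],[[-0.057,-0.05,0],0],[[-0.086,-0.075,0],0],[[-0.115,-0.1,0],0.1],[[-0.144,-0.126,0],0.224]]'
```

```text
t: 1.6
tcp_pos: [0.3079, 0.4469, 0.4049]
tool_rot: [0.0, 0.166, 0.986, 0.0]
wrist_force: [0.4, 0.3, -1.0]
grip_width: 0.0122
grip_force: 0.0
t: 2.1
tcp_pos: [0.4029, 0.2808, 0.405]
tool_rot: [0.0, 0.166, 0.986, 0.0]
wrist_force: [1.2, 0.3, -1.3]
grip_width: 0.0106
grip_force: 0.0
t: 2.6
tcp_pos: [0.4978, 0.1147, 0.4049]
tool_rot: [0.0, 0.165, 0.986, 0.0]
wrist_force: [0.6, 0.0, 0.9]
grip_width: 0.0104
grip_force: 0.0
t: 3.1
tcp_pos: [0.5927, -0.0516, 0.4049]
tool_rot: [0.0, 0.277, 0.961, 0.0]
wrist_force: [1.2, 1.2, -0.5]
grip_width: 0.0105
grip_force: 0.0
```

```bash
python3 - <<'E'
from h import *
s=sense();print(s["tcp_pos"],R.from_quat(np.roll(s["tool_rot"],-1)).as_matrix().round(3).tolist())
im=optics.grab_frame("wrist");cv2.imwrite("pics/w1.png",im)
for q,z in(("jar",.091),("jar",.045)):
    for d in models.cut_out("wrist",q)[:2]: print(q,d["score"],d["position"],at("wrist",d["position"],z))
for d in models.mark_of("wrist","hinge_mid")[:2]: print(d["score"],d["position"],at("wrist",d["position"],.062))
for q in((.5434,-.0195,.091),(.5239,-.0511,.071),(.5713,-.0764,.071),(.4756,-.0274,.071)): print(px("wrist",q))
E
```

```text
[ 0.59272463 -0.05163153  0.40489747] [[-0.847, 0.532, 0.001], [0.532, 0.847, 0.0], [-0.0, 0.001, -1.0]]
jar 0.72 [130.0, 324.8] [ 0.5502 -0.0241  0.091 ]
jar 0.18 [122.6, 220.3] [ 0.4965 -0.0967  0.091 ]
jar 0.72 [130.0, 324.8] [ 0.5504 -0.0206  0.045 ]
jar 0.18 [122.6, 220.3] [ 0.4886 -0.1053  0.045 ]
[127.3 320.3]
[126.8 280.1]
[183.7 285.7]
[ 64.2 271.8]
```

View pics/w1.png

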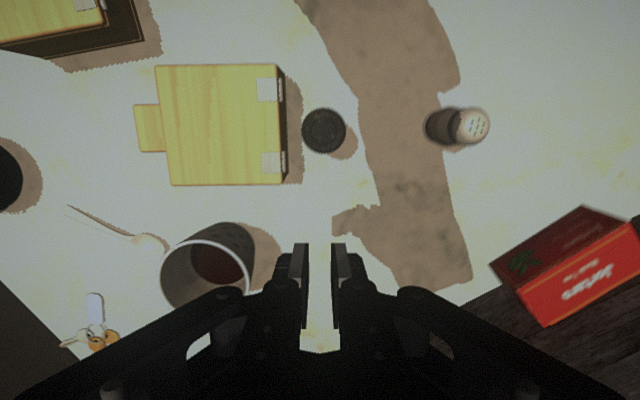

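The wrist view shows the caddy lid (corners about (66,156), (66,278), (185,282), (185,171)) with the jar cap at (130,324). The mug is at (275,205) and the salt shaker at (126,460). I'll refine the caddy yaw from this image.

```bash
python3 - <<'E'
from h import *
im=cv2.imread("pics/w1.png");c=cv2.resize(im[50:200,120:360],(800,500),interpolation=cv2.INTER_CUBIC);cv2.imwrite("pics/w1c.png",c)
E
```

```text
(no output)
```

View pics/w1c.png

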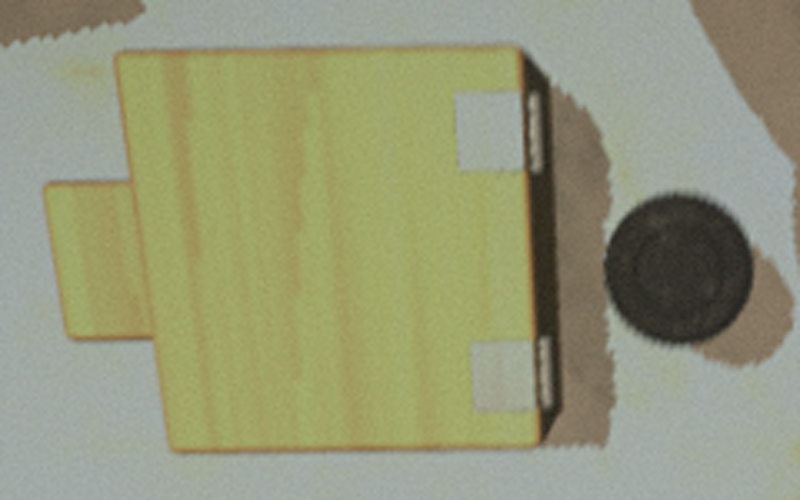

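```bash
python3 - <<'E'
from h import *
f=lambda u,v,z: at("wrist",(50+v*.3,120+u*.3),z)[:2]
c=np.array([f(521,47,.071),f(118,52,.071),f(172,451,.071),f(541,445,.071)])  # back-near, front-near, front-far, back-far
print(c,np.linalg.norm(np.diff(c[[0,1,2,3,0]],axis=0),axis=1))
C=c.mean(0);v=c[0]+c[3]-c[1]-c[2];w=c[0]+c[1]-c[2]-c[3];a=np.arctan2(v[1],v[0]);b=np.arctan2(w[1],w[0])-np.pi/2;print(C,a,b)
a=(a+b)/2;X=np.array([np.cos(a),np.sin(a)]);Y=np.array([-X[1],X[0]])
for n,p in(("jar",f(679,268,.091)),("lip",(f(45,185,.068)+f(70,337,.068))/2),("mug",at("wrist",(275,205),.093)[:2])): d=p-C;print(n,p,d@X,d@Y)
print("lipworld",C-.081*X,"hinge",C+.055*X,"X",X)
E
```

```text
[[ 0.4776 -0.024 ]
 [ 0.4222 -0.115 ]
 [ 0.5139 -0.1713]
 [ 0.5694 -0.079 ]] [0.10653713 0.10760381 0.10770116 0.10701514]
[ 0.495775 -0.097325] 1.02669448645983 1.0255822332498359
jar [ 0.5472 -0.0183] 0.09423505047604361 -0.003039163006079218
lip [ 0.4545 -0.1657] -0.07986708232465178 -0.00012414083651832164
mug [ 0.6027 -0.189 ] -0.023009467783779942 -0.13895260214298688
lipworld [ 0.45380683 -0.16660467] hinge [ 0.52427191 -0.05028325] X [0.51812558 0.85530456]
```

```bash
python3 -m handwheel '[[[0,0.004,0.045],0],[[0,0.004,0.09],0],[[0,0.004,0.135],0],[[0,0.004,0.18],0],[[0,0.004,0.208],0]]'
python3 -m handwheel '[[[0.006,0,0],0],[[0.012,0,0],0],[[0.018,0,0],0],[[0.023,0,0],0],[[0.028,0,0],0]]'
python3 -m handwheel '[[[0.005,0,0],0],[[0.010,0,0],0],[[0.015,0,0],0],[[0.02,0,0],0],[[0.025,0,0],0]]'
python3 - <<'E'
from h import *
optics.grab_frame("top")
for d in models.cut_out("top","jar")[:1]:
    p=at("top",d["position"],.085);print(d["score"],p)
    X=np.array([.518,.855]);d=p[:2]-[.4955,-.0975];print(d@X,d@[-.855,.518])
E
```

```text
t: 3.8
tcp_pos: [0.5926, -0.0445, 0.1937]
tool_rot: [-0.002, 0.273, 0.962, 0.0]
wrist_force: [1.0, 0.0, 0.7]
grip_width: 0.0104
grip_force: 0.0
t: 4.3
tcp_pos: [0.5706, -0.0317, 0.1983]
tool_rot: [0.001, 0.275, 0.962, 0.0]
wrist_force: [1.1, -1.0, 2.4]
grip_width: 0.0107
grip_force: 0.8
t: 4.8
tcp_pos: [0.5491, -0.0187, 0.1968]
tool_rot: [0.0, 0.275, 0.961, 0.0]
wrist_force: [1.3, -1.5, 3.1]
grip_width: 0.0106
grip_force: 1.2
```

```bash
python3 - <<'E'
from h import *
im=optics.grab_frame("scene");im2=optics.grab_frame("wrist");cv2.imwrite("pics/b.png",np.vstack([cv2.resize(im[120:270,220:460],(480,300)),cv2.resize(im2,(480,300))]))
E
```

```text
(no output)
```

View pics/b.png

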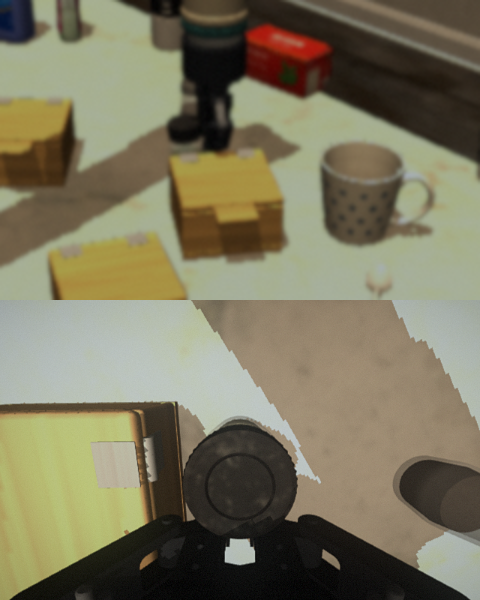

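The scene crop (top) and wrist view (bottom) show the jar upright, centred against the two fingertips and moving along the caddy's back. The lid is shut. I'll push on.

```bash
python3 -m handwheel '[[[0.006,0,0],0],[[0.012,0,0],0],[[0.018,0,0],0],[[0.024,0,0],0],[[0.03,0,0],0]]'
python3 -m handwheel '[[[0.006,0,0],0],[[0.012,0,0],0],[[0.018,0,0],0],[[0.024,0,0],0],[[0.03,0,0],0]]'
python3 -m handwheel '[[[0.005,0,0],0],[[0.009,0,0],0],[[0.012,0,0],0],[[0.012,0,0],0],[[0.012,0,0],0]]'
python3 -m handwheel '[[[-0.005,0,0],0],[[-0.02,0,0],0],[[-0.03,0,0],0],[[-0.03,0,-0.05],0],[[-0.03,0,-0.1],0]]' 1
python3 -m handwheel '[[[0,0,-0.03],0],[[0,0,-0.06],0],[[0,0,-0.1],0.05],[[-0.03,0,-0.1],0.1],[[-0.06,0,-0.1],0.1]]'
python3 - <<'E'
from h import *
optics.grab_frame("wrist")
for d in models.cut_out("wrist","jar")[:2]:
    p=at("wrist",d["position"],.085);print(d["score"],d["position"],p)
    X=np.array([.518,.855]);d=p[:2]-[.4955,-.0975];print(d@X,d@[-.855,.518])
E
```

```text
t: 5.5
tcp_pos: [0.5231, -0.0025, 0.1966]
tool_rot: [-0.0, 0.275, 0.962, -0.0]
wrist_force: [0.3, -0.9, 0.0]
grip_width: 0.0106
grip_force: 0.4
t: 6.0
tcp_pos: [0.4978, 0.0132, 0.1967]
tool_rot: [0.0, 0.275, 0.962, 0.0]
wrist_force: [0.2, 0.1, 0.1]
grip_width: 0.0107
grip_force: 0.4
t: 6.5
tcp_pos: [0.4879, 0.0193, 0.1966]
tool_rot: [-0.0, 0.275, 0.962, -0.0]
wrist_force: [0.7, -0.4, -0.0]
grip_width: 0.0107
grip_force: 0.0
t: 7.0
tcp_pos: [0.5134, 0.0028, 0.2956]
tool_rot: [-0.003, 0.275, 0.961, -0.001]
wrist_force: [1.3, -0.5, -0.2]
grip_width: -0.0002
grip_force: 0.0
t: 7.5
tcp_pos: [0.5653, -0.0284, 0.3988]
tool_rot: [0.001, 0.322, 0.947, 0.001]
wrist_force: [-0.3, -0.3, -0.3]
grip_width: 0.0001
grip_force: 0.0
0.62 [52.5, 305.9] [0.4696 0.0315 0.085 ]
0.09687880000000001 0.08896649999999999
```

```bash
python3 -m handwheel '[[[0,-0.04,0],0.145],[[0,-0.08,0],0.29],[[0,-0.12,0],0.435],[[0,-0.17,0],0.58],[[0,-0.2185,0],0.725]]'
python3 -m handwheel '[[[0,0,0],0.145],[[0,0,0],0.29],[[0,0,0],0.435],[[0,0,0],0.58],[[0,0,0],0.735]]'
python3 - <<'E'
from h import *
s=sense();M=R.from_quat(np.roll(s["tool_rot"],-1)).as_matrix();X=np.array([.518,.855]);Y=np.array([-.855,.518])
d=s["tcp_pos"][:2]-[.4955,-.0975];print(s["tcp_pos"],"frame",d@X,d@Y,"tool x in frame",M[:2,0]@X,M[:2,0]@Y,s["qpos"].round(2))
im=optics.grab_frame("wrist");cv2.imwrite("pics/w2.png",im)
for d in models.mark_of("wrist","lip_edge")[:2]: p=at("wrist",d["position"],.062);e=p[:2]-[.4955,-.0975];print(d["score"],d["position"],p,e@X,e@Y)
optics.grab_frame("top")
for d in models.cut_out("top","jar")[:1]:
    p=at("top",d["position"],.075);e=p[:2]-[.4955,-.0975];print("jar",d["score"],p,e@X,e@Y)
E
```

```text
t: 8.1
tcp_pos: [0.4294, -0.2022, 0.3966]
tool_rot: [-0.0, 0.639, 0.769, 0.0]
wrist_force: [0.3, -0.0, 0.1]
grip_width: 0.0001
grip_force: 0.0
t: 8.6
tcp_pos: [0.4306, -0.201, 0.3965]
tool_rot: [-0.001, 0.872, 0.49, -0.0]
wrist_force: [-0.4, 0.5, -0.1]
grip_width: -0.0002
grip_force: 0.0
[ 0.4306133  -0.20103764  0.39652195] frame -0.12213598888216014 0.0018456316859425531 tool x in frame 0.9996710310341168 -0.0025754725930779987 [-0.08  0.46  0.65  2.01 -0.39  0.79  0.25]
0.8 [148.1, 320.5] [ 0.452  -0.1683  0.062 ] -0.08306699999999999 0.0005180999999999797
0.64 [291.7, 207.6] [ 0.2696 -0.2366  0.062 ] -0.2359467 0.1210907
jar 0.56 [0.4642 0.039  0.075 ] 0.1004941 0.0974685
```

View pics/w2.png

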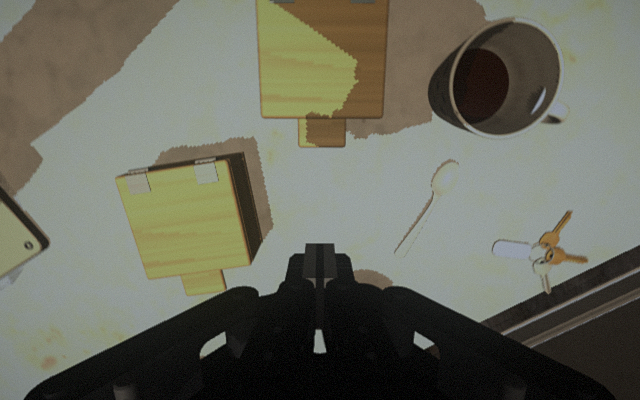

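The wrist view shows the shut lid's lip at (148,320), straight ahead of the closed fingers, with the spoon and mug clear. The jar is at y≈0.097, out from behind.

```bash
python3 -m handwheel '[[[0,0.001,0.045],0],[[0,0.001,0.09],0],[[0,0.001,0.135],0],[[0,0.001,0.17],0],[[0,0.001,0.182],0]]'
python3 -m handwheel '[[[0.008,0,0],0],[[0.015,0,0],0],[[0.02,0,0],0],[[0.024,0,0],0],[[0.025,0,0],0]]'
python3 -m handwheel '[[[0.001,0,0],0],[[0.002,0,0],0],[[0.003,0,0],0],[[0.004,0,0],0],[[0.004,0,0],0]]'
```

```text
t: 9.3
tcp_pos: [0.4308, -0.2012, 0.2117]
tool_rot: [-0.003, 0.87, 0.494, -0.001]
wrist_force: [-1.1, 0.9, 0.4]
grip_width: 0.0
grip_force: 0.0
t: 9.8
tcp_pos: [0.4455, -0.1795, 0.2155]
tool_rot: [0.0, 0.87, 0.493, 0.001]
wrist_force: [0.1, -0.1, 0.9]
grip_width: -0.0002
grip_force: 0.0
t: 10.3
tcp_pos: [0.4469, -0.1769, 0.2147]
tool_rot: [-0.0, 0.87, 0.492, -0.0]
wrist_force: [0.1, 0.2, 0.0]
grip_width: 0.0002
grip_force: 0.0
```

```bash
python3 -m handwheel '[[[0.001,0,0],0],[[0.002,0,0],0],[[0.002,0,0],0]]'
python3 -m handwheel '[[[0.001,0,0],0],[[0.002,0,0],0],[[0.002,0,0],0]]'
```

```text
t: 10.6
tcp_pos: [0.4471, -0.1763, 0.2147]
tool_rot: [0.001, 0.871, 0.492, -0.001]
wrist_force: [-2.3, -3.6, 0.7]
grip_width: -0.0003
grip_force: 2.6
t: 10.9
tcp_pos: [0.4473, -0.1759, 0.2147]
tool_rot: [0.001, 0.871, 0.491, -0.002]
wrist_force: [-5.9, -8.2, 0.7]
grip_width: 0.0002
grip_force: 4.8
```

```bash
python3 -m handwheel '[[[0,0,-0.002],0],[[0,0,-0.004],0],[[0,0,-0.006],0],[[0,0,-0.008],0],[[0.0003,0,-0.01],0]]'
python3 - <<'E'
from h import *
im=optics.grab_frame("scene");im2=optics.grab_frame("wrist");cv2.imwrite("pics/c.png",np.vstack([cv2.resize(im[150:270,260:420],(480,360)),cv2.resize(im2[:150,200:440],(480,240))]))
E
```

```text
t: 11.4
tcp_pos: [0.4476, -0.1755, 0.2247]
tool_rot: [0.001, 0.871, 0.491, -0.002]
wrist_force: [-5.2, -7.7, 0.3]
grip_width: -0.0005
grip_force: 4.6
```

View pics/c.png

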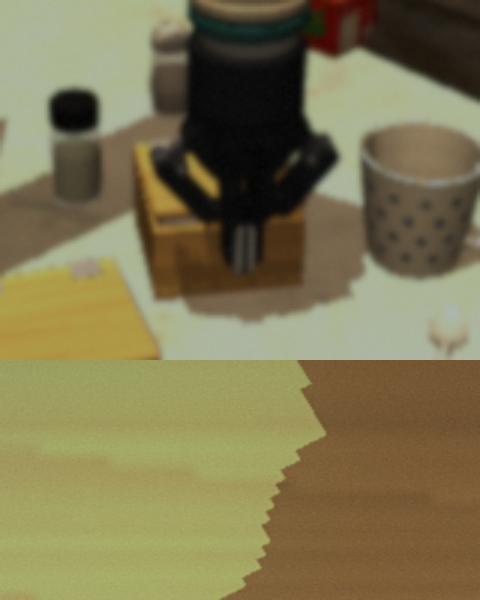

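The scene crop shows a gap at the lid's front edge, so it is rising with the fingertips. The jar stands well clear. I'll follow the lip's arc.

```bash
python3 -m handwheel '[[[0.0004,0,-0.004],0],[[0.0009,0,-0.008],0],[[0.0015,0,-0.012],0],[[0.0022,0,-0.016],0],[[0.003,0,-0.02],0]]'
python3 -m handwheel '[[[0.001,0,-0.004],0],[[0.002,0,-0.008],0],[[0.0034,0,-0.012],0],[[0.0048,0,-0.016],0],[[0.0063,0,-0.02],0]]'
```

```text
t: 12.0
tcp_pos: [0.4492, -0.1728, 0.2449]
tool_rot: [0.001, 0.871, 0.491, -0.001]
wrist_force: [-5.5, -6.7, 0.8]
grip_width: -0.0
grip_force: 4.2
t: 12.5
tcp_pos: [0.4525, -0.1674, 0.265]
tool_rot: [0.001, 0.871, 0.491, -0.001]
wrist_force: [-4.9, -6.0, 2.9]
grip_width: 0.0001
grip_force: 4.2
```

```bash
python3 -m handwheel '[[[0.0018,0,-0.005],0],[[0.0042,0,-0.01],0],[[0.0068,0,-0.015],0],[[0.0096,0,-0.02],0],[[0.0127,0,-0.025],0]]'
python3 -m handwheel '[[[0.0035,0,-0.005],0],[[0.0075,0,-0.01],0],[[0.0118,0,-0.015],0],[[0.0163,0,-0.02],0],[[0.0212,0,-0.025],0]]'
python3 - <<'E'
from h import *
im=optics.grab_frame("scene");cv2.imwrite("pics/d.png",cv2.resize(im[100:260,240:440],(600,480)))
E
```

```text
t: 13.0
tcp_pos: [0.4594, -0.156, 0.2902]
tool_rot: [0.001, 0.871, 0.492, -0.001]
wrist_force: [-3.7, -5.5, 4.2]
grip_width: 0.0
grip_force: 3.4
t: 13.5
tcp_pos: [0.4709, -0.1372, 0.3153]
tool_rot: [0.0, 0.871, 0.492, -0.0]
wrist_force: [-1.6, -3.3, 2.7]
grip_width: 0.0003
grip_force: 1.6
```

View pics/d.png

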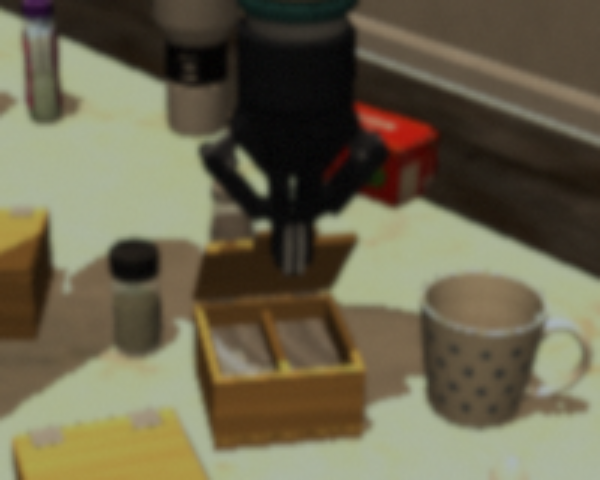

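The lid is at about 50 degrees, held at the lip by the fingertips. The jar stands aside at (300,135) in the crop, and the mug and salt shaker are untouched. Continuing over the top.

```bash
python3 -m handwheel '[[[0.008,0,-0.007],0],[[0.016,0,-0.0125],0],[[0.025,0,-0.018],0],[[0.034,0,-0.023],0],[[0.043,0,-0.027],0]]'
python3 -m handwheel '[[[0.009,0,-0.003],0],[[0.018,0,-0.005],0],[[0.027,0,-0.005],0],[[0.036,0,-0.005],0],[[0.045,0,-0.005],0]]'
python3 -m handwheel '[[[0.008,0,0],0],[[0.016,0,0],0],[[0.024,0,0],0],[[0.032,0,0],0],[[0.038,0,0],0]]'
python3 -m handwheel '[[[-0.01,0,0],0],[[-0.03,0,-0.01],0],[[-0.05,0,-0.03],0],[[-0.07,0,-0.05],0],[[-0.09,0,-0.07],0]]'
python3 - <<'E'
from h import *
im=optics.grab_frame("scene");cv2.imwrite("pics/e.png",cv2.resize(im[100:260,240:440],(600,480)))
E
```

```text
t: 14.05
tcp_pos: [0.494, -0.0981, 0.342]
tool_rot: [-0.0, 0.87, 0.493, 0.0]
wrist_force: [-0.9, -0.6, -0.9]
grip_width: 0.0001
grip_force: 0.1
t: 14.55
tcp_pos: [0.517, -0.0601, 0.3465]
tool_rot: [-0.0, 0.87, 0.492, -0.0]
wrist_force: [1.2, -0.2, -0.1]
grip_width: -0.0001
grip_force: 0.0
t: 15.05
tcp_pos: [0.5366, -0.0275, 0.3466]
tool_rot: [-0.0, 0.87, 0.493, 0.0]
wrist_force: [-0.4, -0.8, 0.8]
grip_width: -0.0004
grip_force: 0.0
t: 15.55
tcp_pos: [0.4877, -0.1084, 0.4181]
tool_rot: [0.0, 0.871, 0.491, -0.0]
wrist_force: [0.2, 0.5, -0.1]
grip_width: -0.0001
grip_force: 0.0
```

View pics/e.png

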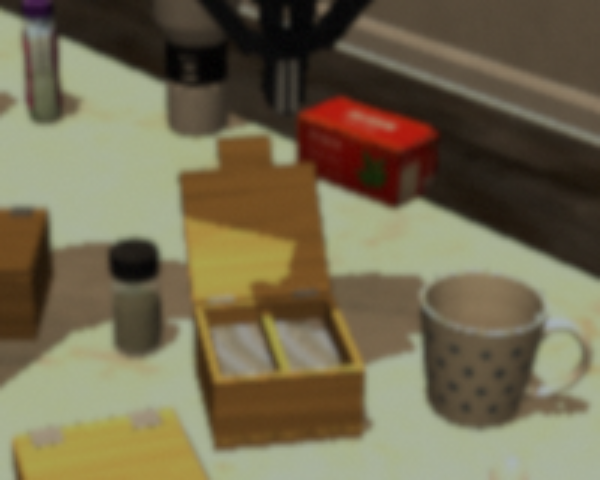

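```bash
python3 -m handwheel '[[[0,0,0],0],[[0,0,0],0],[[0,0,0],0],[[0,0,0],0],[[0,0,0],0]]' | head -2
python3 - <<'E'
from h import *
C=np.array([.4955,-.0975]);X=np.array([.518,.855])
for a in(1.57,1.8,2.0,2.2,2.36): print(a,px("scene",(*(C+X*(.055-.136*np.cos(a))),.062+.136*np.sin(a))))
im=optics.grab_frame("scene")
print(px("scene",(*(C+X*.055),.062)))
for q in("lip_edge","jar"):
  for d in models.mark_of("scene",q)[:3]: print(q,d["score"],d["position"])
optics.grab_frame("top")
for q in("jar","salt_shaker","mug"):
  for d in models.cut_out("top",q)[:1]: print(q,d["score"],d["position"])
E
```

```text
t: 16.1
tcp_pos: [0.4899, -0.1049, 0.4161]
1.57 [144.7 328.5]
1.8 [140.7 325.9]
2.0 [140. 324.]
2.2 [141.6 322.2]
2.36 [144.4 321. ]
[198.6 327.7]
lip_edge 0.94 [143.8, 318.6]
lip_edge 0.93 [192.6, 223.4]
lip_edge 0.66 [287.8, 288.9]
jar 0.76 [219.4, 285.5]
jar 0.45 [145.6, 322.2]
jar 0.8 [211.4, 303.5]
salt_shaker 0.76 [145.9, 278.9]
mug 0.73 [149.6, 281.1]
```

The lip edge is at (144,319), which matches the fully open prediction of (144,321). The jar is clear, upright and at rest.

```bash
python3 -c "
from rig import robot
print(robot.sign_off())"
```

```text
the job is handed in; nothing more can be done
None
```

I pushed the jar about 97 mm to the side of the caddy's middle line, still upright, and flipped the lid open; the cameras show it resting at its stop. I handed the job in at about 16 s with the robot clear of everything, and no verdict came back.

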